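# Reset the tripped pressure control through its shuttered well

## Task

The pressure control on the bench has tripped and its reset key has popped up inside the rectangular well under the sliding steel shutter. With a fingertip, push the shutter along until it stops and the well is clear, reach down into the well and press the reset key fully home (it stays down by itself), then push the shutter back until it covers the well completely. Leave the key in the open round well unpressed, do not pick anything up, and do not shift the control or the things lying round it.

Things in the scene. Friction and masses are not known exactly. Their poses are not given: they have to be found in the camera images.
- control: Grey box, the pressure control, loose on rubber feet on the bench, 2.2 to 3.4 kg; 112 mm (its x) by 224 mm (y) by 70 mm high. Origin at the centre of its underside, on the bench; z up; top face at z = 70 mm. Brass pipe stubs on its +x side, to 86 mm from the origin. Two guide rails for the shutter run along y on the top face at x = -33.5 and +33.5 mm, 7 mm high, from y = -29 to +83 mm
- shutter (a joint): Slide of the steel shutter, m. 0 = shut, centred over the rectangular well (starts at 0 to 0.015); grows as it moves along the control's -y to its stop at 0.054; the well is clear from 0.044. About 2 N of friction; stays where it is left. Plate 58 mm (x) by 50 mm (y), upper side 4.5 mm above the control's top face
- shutter_rib (a point): Middle of the top edge of the upright rib in the middle of the shutter plate, the part to push on from its side: 50 mm long along x, 8 mm thick along y, its top 20.5 mm above the control's top face (16 mm above the plate). Moves with the shutter; axes as the control's
- well_mouth (a point): Centre of the mouth of the rectangular reset well, level with the control's top face, at (0, +55) mm in the control's frame. The well is 46 mm wide along x and 38 mm along y, 40 mm deep, with upright walls. Axes as the control's
- reset_key (a joint): Travel of the black reset key in the rectangular well, in m, straight down. 0 = popped up (tripped), 0.008 = fully home against its stop. Moves against about 4 N of friction and stays where it is left
- reset_key_top (a point): Centre of the reset key's flat top, 36 mm (x) by 28 mm (y); 22 mm below the control's top face when popped up, 30 mm below when home
- test_key (a joint): Travel of the round test key, 28 mm across, in the round well, in m; 0 = out, 0.006 = pressed, with a spring that pushes it out again. To be left alone
- round_well_mouth (a point): Centre of the mouth of the round well, 40 mm across, always open, level with the control's top face, at (0, -78) mm in the control's frame; the test key's top lies 22 mm below
- flux_tin: Round tin with a yellow side, 65 mm across, 33 mm high, loose, beside the control; origin at the centre of its underside
- pliers: Red-handled pliers, 164 x 48 x 14 mm, lying loose behind the control; origin at the centre of the underside
- capacitor: White round capacitor, 35 mm across, 66 mm high, standing loose behind the control; origin at the centre of its underside
- flare_nut_1: Brass flare nut, 21 x 18 x 26 mm, standing loose in front of the control; origin at the centre of its underside
- flare_nut_2: Brass flare nut, as the other, also in front of the control; origin at the centre of its underside

How it is judged:
On the way, in this order (a step that is already met when the one before it is completed fails the run):
1. the shutter is pushed open and the well is clear, the key still up (value of joint shutter above 0.044 m and value of joint reset_key below 0.003 m), for 0.2 s.
2. the reset key is pressed home with a finger (value of joint reset_key above 0.0068 m and contact force between the fingers and reset_key above 0.3 N), for 0.1 s.
At the end, for the whole second after the job is handed in: The reset key is down by at least 6.5 of its 8 mm, the shutter is back within 5 mm of fully shut, the test key is out, and the control stands flat and at rest within 20 mm of where it stood (value of joint reset_key above 0.0065 m and value of joint shutter below 0.005 m and value of joint test_key below 0.0015 m and distance of control from where it was at the start of the episode below 0.02 m and angle between control's own z axis and vertical below 0.05 rad and linear speed of control below 0.01 m/s); the robot touches nothing.
It fails at once if the round test key is pressed by more than 2.5 mm (value of joint test_key above 0.0025 m).
It fails at once if the control is shifted by more than 20 mm, lifted by more than 10 mm or tipped (distance of control from where it was at the start of the episode above 0.02 m or height (world z) of control above 0.01 m or angle between control's own z axis and vertical above 0.1 rad).
It fails at once if one of the loose things round the control is picked up or shifted by more than 20 mm (distance of any of flux_tin, pliers, capacitor, flare_nut_1, flare_nut_2 from where it was at the start of the episode above 0.02 m).
It also fails if it takes over 43 s, if anything falls off the work surface, if the arm or the gripper's body presses on something with over 40 N, if the wrist force passes 120 N, or if a joint passes its speed limit or range.

## Robot

A 7-joint arm with a two-finger parallel gripper is mounted at the origin on the work surface; the furniture and walls round the work are solid. World frame = base frame: x ahead of the robot, y to its left, z up, the work surface at z = 0. Lengths are in m, angles in rad, forces in N, time in s.
With the tool pointing down it reaches from about 0.425 to 0.95 m from the base axis. Payload 4.7 kg.
Tool frame: the origin (TCP) lies on the centre line of the jaws, within the pads' length; the fingertips stand robot.nose_length ahead of it and the grasp point (between the pads) lies 8 mm behind it (robot.nose_length is the distance from the TCP to the fingertips, in m); z points along the fingers, x is the direction in which the jaws open and shut, and the axes are right-handed (so a half turn about z gives the same grasp; the last joint's range is limited). The gripper opens to 85 mm and grips with 20 to 120 N. Pads are 22 mm wide; open, the fingers measure 114 mm over their backs; the gripper's body (76 mm by 85 mm) begins 54 mm behind the grasp point. The pads swing forward as they close: fully open they stand 13 mm farther back than shut.
Start: joints at [1.276, 0.469, -0.049, 1.532, 0.024, 1.141, -0.082], TCP at [0.177, -0.651, 0.242] pointing down, gripper open.
Joint ranges: [-2.59, 2.59], [-0.33, 1.99], [-1.39, 1.29], [0.1, 2.45], [-1.04, 4.18], [0.21, 1.99], [-2.66, 2.66]. Speed limits (rad/s): [2.57, 2.57, 3.14, 3.14, 3.14, 3.14, 3.14].

## Interface

Orientations are given as [roll, pitch, yaw] about the fixed x, y, z axes, in that order (R = Rz(yaw) Ry(pitch) Rx(roll)).
In Python, from plant import robot gives the robot as it stands. Calls block until the motion is done:
- robot.goto(position, orientation): joint-space move of the TCP to a pose.
- robot.move_straight(position, vel=0.15, attitude=None, contact_N=None): straight line of the TCP; attitude=None keeps the orientation; vel is the mean speed in m/s. With contact_N (N) it stops when the force on the tool has changed by that much, and returns True; else False.
- robot.move_joints(angles): joint-space move.
- robot.grip(opening, strength=None): opening from 0.0 (shut) to 1.0 (fully open); strength is the grip in N (None keeps the last); returns when the fingers have stopped.
- robot.sleep(seconds).
- robot.inverse_kinematics(position, orientation): joint angles nearest the present ones, or None.
- robot.sense(): the state.
- robot.grab_frame(name): name is "side" or "top"; returns a dict with "image" (420x560x3 uint8, red, green, blue), "range_z" (420x560 float32, m along the optical axis (not along the pixel's ray), 0 where there is no reading), "fx", "fy", "cx", "cy" (pixels), "R" (3x3) and "t" (3): a world point X has camera coordinates R X + t. Camera axes: x right, y down, z forward; pixel columns grow to the right and rows downward; lengths in m; the calibration is good to about 2 mm. A picture is of the moment at which its call begins.
A pose or a line that the arm cannot do raises robot.IKError and nothing moves.
- robot.close_job(): hands the job in, once; it reports no verdict.
The state is a dict: "t": time; "joint_pos": joint angles; "joint_velocities": joint speeds; "effort": joint torques, N m; "tcp_pos": TCP position; "tcp_rot": TCP orientation; "wrist_force": force on the tool from outside, world axes, zero at the start; "torque": the same for the moment, N m; "opening": opening from 0.0 (shut) to 1.0 (fully open).
Only numpy, scipy, OpenCV 4.12 (cv2) and the standard library are available. Lean on these libraries where they do the work, as an engineer would, in place of code of your own. Each camera call takes 0.05 s, during which the arm holds its last target.

## Working session

There is one attempt and no reset: what is moved stays moved. The work goes in short steps, each a Python script; the robot and the scene stay as the last script left them, time stands still between calls to the robot, and variables do not carry over. Pictures are saved under pics/ and viewed, and the job is handed in when it is done.

```bash
ls; mkdir -p pics; python3 - <<'E'
from plant import robot
import cv2,numpy as np
s=robot.sense();print(s['t'],s['tcp_pos'],s['tcp_rot'],robot.nose_length,s['opening'])
for n in("top","side"):
    f=robot.grab_frame(n);cv2.imwrite(f'pics/{n}0.png',f['image'][:,:,::-1]);np.savez(f'{n}0.npz',**f)
    R=np.array(f['R']);print(n,f['fx'],f['cx'],f['cy'],(-R.T@f['t']).round(3),R.round(3).tolist())
E
```

```text
pics
0.0 [ 0.1771694  -0.65075002  0.24125911] [ 3.14149972e+00  1.93430223e-03 -1.30492213e+00] 0.011 1.0008510791906455
top 385.2820788811269 275.3692904692128 212.56338014977734 [0.556 0.127 0.935] [[-0.014, -1.0, 0.027], [-0.994, 0.011, -0.108], [0.107, -0.028, -0.994]]
side 477.57288375356075 270.19090778929933 206.77843358150486 [ 0.387 -0.488  0.644] [[0.918, -0.396, -0.014], [-0.271, -0.602, -0.751], [0.289, 0.693, -0.66]]
```

View pics/top0.png

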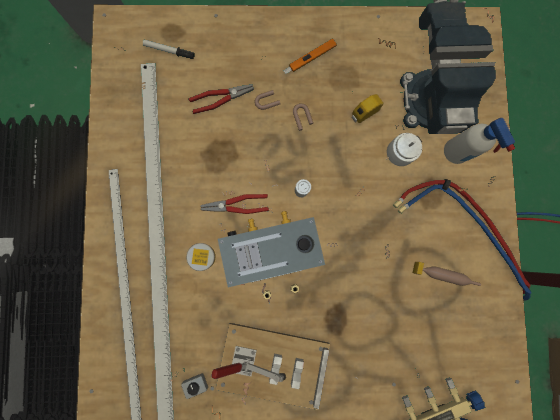

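View pics/side0.png

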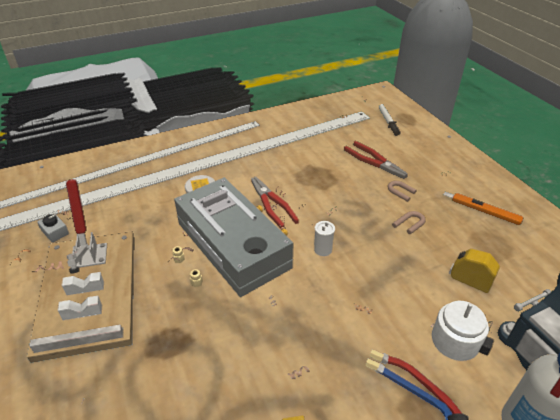

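The top view shows the control at about (272,252), with the round well at (305,243), the rails and shutter on the left, and brass stubs facing up. The tin is at (200,257), the pliers at (240,203), the capacitor at (303,187) and the nuts at (267,295) and (295,289). Next I'll fit the pose.

```bash
cat > h.py <<'E'
import numpy as np,cv2
def load(n): return dict(np.load(n))
def cloud(f):
    z=f['range_z'].astype(float);v,u=np.mgrid[:z.shape[0],:z.shape[1]]
    P=np.stack([(u-f['cx'])/f['fx']*z,(v-f['cy'])/f['fy']*z,z],-1)
    W=(P-f['t'])@f['R'];W[z==0]=np.nan;return W
def ray(f,u,v,h):
    d=np.array([(u-f['cx'])/f['fx'],(v-f['cy'])/f['fy'],1])@f['R'];c=-f['R'].T@f['t']
    return c+d*(h-c[2])/d[2]
def proj(f,X):
    c=np.asarray(X)@f['R'].T+f['t'];return np.stack([c[...,0]/c[...,2]*f['fx']+f['cx'],c[...,1]/c[...,2]*f['fy']+f['cy']],-1)
E
python3 - <<'E'
from h import *
for n in('top','side'):
    f=load(n+'0.npz');W=cloud(f)
    T=W[...,2];b=W[380:400,300:420] if n=='side' else W[200:240,330:380]
    print(n,'bench z',np.nanmedian(b[...,2]))
    m=(T>0.06)&(T<0.08)
    k,l,st,ce=cv2.connectedComponentsWithStats(m.astype(np.uint8))
    x,y=(272,252) if n=='top' else (235,255)
    box=[i for i in range(1,k) if st[i,4]>500 and st[i,0]<x<st[i,0]+st[i,2] and st[i,1]<y<st[i,1]+st[i,3]]
    print(box,[st[i] for i in box])
    i=max(box,key=lambda i:st[i,4])
    p=W[l==i];print('z med',np.median(p[:,2]))
    r=cv2.minAreaRect((p[:,:2]*1000).astype(np.float32));print(r)
    img=f['image'][:,:,::-1]
    c=(slice(205,300),slice(180,340)) if n=='top' else (slice(150,310),slice(150,350))
    cv2.imwrite(f'pics/{n}z.png',cv2.resize(img[c],None,fx=4 if n=='side' else 5,fy=4 if n=='side' else 5,interpolation=cv2.INTER_CUBIC)[:600])
E
```

```text
top bench z -0.0008285191203398477
[24] [array([ 218,  217,  107,   70, 4580], dtype=int32)]
z med 0.069772736948146
((562.751953125, 113.37528228759766), (110.17832946777344, 222.63426208496094), 12.017654418945312)
side bench z 0.001086819034804939
[2] [array([ 174,  177,  120,  100, 5423], dtype=int32)]
z med 0.07119991587766929
((561.6766967773438, 113.07382202148438), (112.25741577148438, 225.90281677246094), 12.127285957336426)
```

View pics/topz.png

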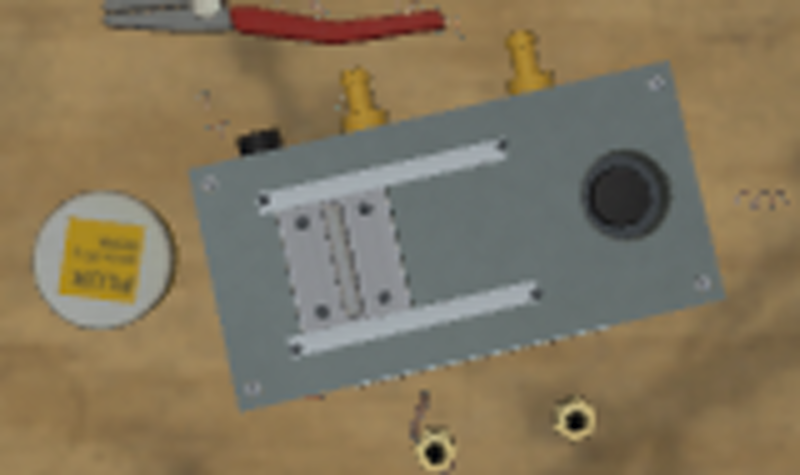

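View pics/sidez.png

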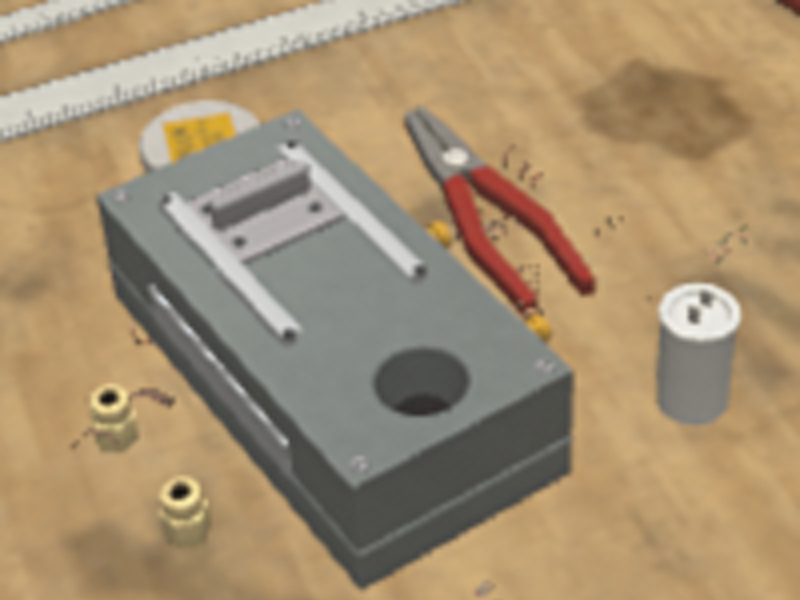

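```bash
cat >> h.py <<'E'
YAW=np.deg2rad(12.07);C0=np.array([0.5622,0.1132,0]);RZ=np.array([[np.cos(YAW),-np.sin(YAW),0],[np.sin(YAW),np.cos(YAW),0],[0,0,1]])
def w(x,y,z): return C0+RZ@(np.array([x,y,z])/1000)   # control mm -> world
def loc(P): return ((P-C0)@RZ)*1000
E
python3 - <<'E'
from h import *
from plant import robot
for n in('top','side'):
    f=load(n+'0.npz');W=cloud(f);L=loc(W)
    m=(L[...,2]>84)&(L[...,2]<97)&(abs(L[...,0])<40)&(abs(L[...,1])<100)
    p=L[m];print(n,len(p),p.min(0),p.max(0),np.median(p,0))
    # round well hole: dark pixels in the face
    g=cv2.cvtColor(f['image'],cv2.COLOR_RGB2GRAY)
    m=(g<60)&(L[...,2]<66)&(np.hypot(L[...,0],L[...,1]+78)<30)
    v,u=np.nonzero(m);print(' hole seen on top plane', loc(ray(f,u.mean(),v.mean(),.07)) if len(u) else None)
    for q in [(-33.5,83),(-33.5,-29),(33.5,83),(33.5,-29),(0,55),(0,-78)]: print(q,proj(f,w(*q,77)).round(1),end=' ')
    print()
for y in (YAW,YAW-np.pi):
    print(robot.inverse_kinematics(w(0,80,150),[np.pi,0,y]))
E
```

```text
top 82 [-23.41342756  47.60922979  85.11523399] [24.45439004 55.57102133 93.44047664] [ 0.64115546 51.41961121 89.7541477 ]
 hole seen on top plane [  0.42075853 -78.09168928  70.        ]
(-33.5, 83) [237.7 274.9] (-33.5, -29) [287.3 263.4] (33.5, 83) [231.2 245.1] (33.5, -29) [280.5 233.9] (0, 55) [246.9 257.1] (0, -78) [305.3 243.7] 
side 147 [-26.95257982  44.36277945  84.01729032] [24.43870713 55.67338993 94.03094352] [-2.4330521  48.76849392 89.59083063]
 hole seen on top plane [ -8.45843326 -89.61340301  70.        ]
(-33.5, 83) [191.2 198.8] (-33.5, -29) [222.7 233.3] (33.5, 83) [222.4 185.3] (33.5, -29) [255.4 217.4] (0, 55) [214.6 199.7] (0, -78) [255.3 241.6] 
[ 0.381032    0.70218984 -1.15192547  1.81989331  0.71827429  1.11207498
 -0.82040578]
[ 0.39293959  0.71888692 -1.17833472  1.81936202  0.73921451  1.12711755
  2.30426177]
```

Projected rail ends match the picture, and the rib is at y≈51 mm, so the shutter is about 4 mm open. Closing the gripper and approaching on the +y side of the rib.

```bash
python3 - <<'E'
from h import *
from plant import robot
robot.grip(0.0,20)
print(robot.nose_length,robot.sense()['opening'],robot.sense()['t'])
O=[np.pi,0,YAW]
robot.goto(w(0,79,190),O)
s=robot.sense();print(s['t'],loc(s['tcp_pos']),s['tcp_rot'],s['wrist_force'])
hit=robot.move_straight(w(0,79,91),vel=.08,contact_N=5)
s=robot.sense();print(hit,s['t'],loc(s['tcp_pos']),s['wrist_force'])
f=robot.grab_frame('side');cv2.imwrite('pics/s1.png',cv2.resize(f['image'][130:310,130:370,::-1],None,fx=3,fy=3))
E
```

```text
0.011 -0.00513843866383379 0.8667
4.0833 [  0.25535457  78.01832733 189.83615986] [3.14111442e+00 1.15313465e-04 2.09025880e-01] [-0.6161834   0.11955846  0.41336748]
False 5.4667 [ 0.35501374 79.16116567 91.54482564] [-0.09575842  0.30488447 -0.72815042]
```

View pics/s1.png

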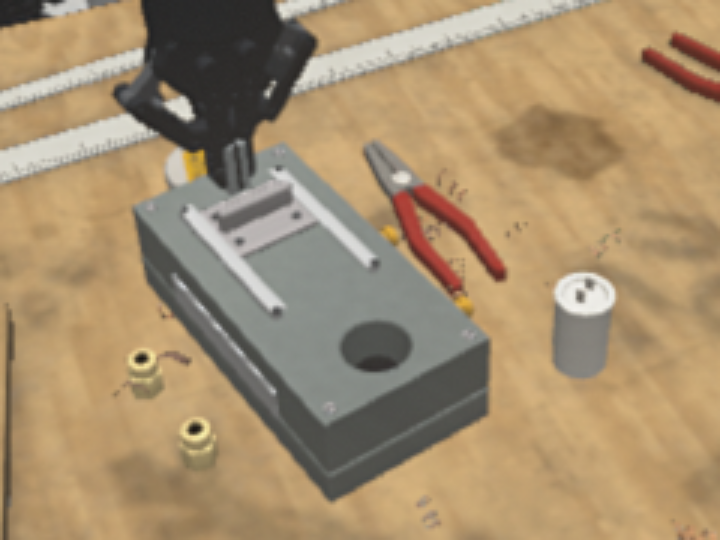

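The fingertip (235,170) stands behind the rib, between the rails. Pushing the shutter open.

```bash
python3 - <<'E'
from h import *
from plant import robot
hit=robot.move_straight(w(0,12,91),vel=.05,contact_N=8)
s=robot.sense();print(hit,s['t'],loc(s['tcp_pos']),s['wrist_force'])
robot.sleep(.3)
f=robot.grab_frame('side');cv2.imwrite('pics/s2.png',cv2.resize(f['image'][130:310,130:370,::-1],None,fx=3,fy=3))
E
```

```text
True 6.7417 [-0.15644187 15.44711443 90.82919516] [-0.2519038   0.51391142  0.55107531]
```

View pics/s2.png

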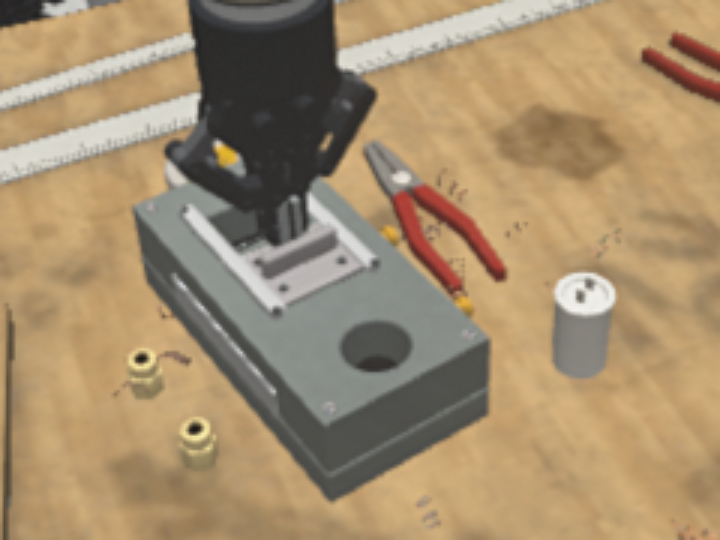

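The finger stopped against the end stop (tool y=15.4, expected about 16). The well at (235,225) is open and the box hasn't moved. Pressing the key next.

```bash
python3 - <<'E'
from h import *
from plant import robot
def st(a,h=None):
    s=robot.sense();print(a,h,round(s['t'],2),loc(s['tcp_pos']).round(1),s['wrist_force'].round(1))
robot.move_straight(w(0,18,91),vel=.05)
robot.move_straight(w(0,20,130),vel=.1)
robot.move_straight(w(0,55,130),vel=.1); robot.sleep(.1)
st('above')
h=robot.move_straight(w(0,55,66),vel=.08,contact_N=5);st('in well',h)
if not h:
    h=robot.move_straight(w(0,55,45),vel=.025,contact_N=14);st('pressed',h)
    robot.sleep(.3);st('hold')
E
```

```text
above None 8.48 [  0.   54.2 129.7] [ 0.5 -0.3  0.3]
in well False 9.43 [ 0.4 55.3 66.4] [ 0.1  0.9 -0. ]
pressed True 10.07 [ 0.4 55.  51.1] [-0.6 -1.8  6.9]
hold None 10.37 [ 0.3 55.  51.1] [-0.5 -0.7  6.3]
```

```bash
python3 - <<'E'
from h import *
from plant import robot
def st(a,h=None):
    s=robot.sense();print(a,h,round(s['t'],2),loc(s['tcp_pos']).round(1),s['wrist_force'].round(1))
h=robot.move_straight(w(0,55,46),vel=.02,contact_N=14);st('pressed again',h)
robot.sleep(.2);st('hold')
robot.move_straight(w(0,55,130),vel=.1)
robot.move_straight(w(0,-24,130),vel=.12)
f=robot.grab_frame('top');L=loc(cloud(f))
m=(abs(L[...,0])<12)&(abs(L[...,1]-55)<9);print('key z',np.nanpercentile(L[m][:,2],[10,50,90]))
h=robot.move_straight(w(0,-24,91),vel=.08,contact_N=5);st('down',h)
f=robot.grab_frame('side');cv2.imwrite('pics/s3.png',cv2.resize(f['image'][130:310,130:370,::-1],None,fx=3,fy=3))
E
```

```text
pressed again True 10.57 [ 0.4 55.1 51.1] [-1.1 -1.7  6.6]
hold None 10.78 [ 0.4 55.  51.1] [-1.3 -0.2  6.2]
key z [37.47514062 39.80756916 41.86615763]
down False 13.21 [  0.  -23.7  90.8] [ 0.5 -0.4 -0.3]
```

View pics/s3.png

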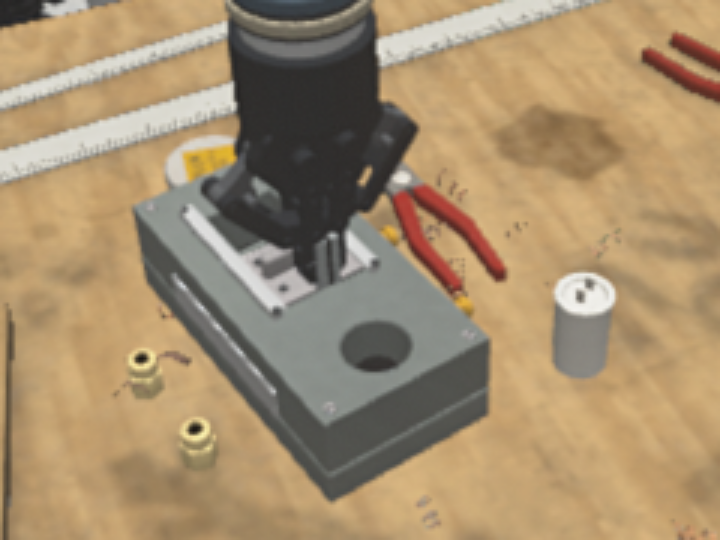

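The camera gives the key top at z≈39.8 mm, which is home. The finger (325,265) is on the near (-y) side of the rib. Pushing the shutter shut.

```bash
python3 - <<'E'
from h import *
from plant import robot
def st(a,h=None):
    s=robot.sense();print(a,h,round(s['t'],2),loc(s['tcp_pos']).round(1),s['wrist_force'].round(1))
h=robot.move_straight(w(0,44,91),vel=.04,contact_N=8);st('shut',h)
robot.sleep(.2)
robot.move_straight(w(0,36,91),vel=.05)
robot.move_straight(w(0,34,130),vel=.1)
robot.move_straight(w(0,-60,200),vel=.15)
robot.goto(w(0,-250,250),[np.pi,0,YAW]);st('away')
for n in('top','side'):
    f=robot.grab_frame(n);W=cloud(f);L=loc(W)
    m=(L[...,2]>84)&(L[...,2]<97)&(abs(L[...,0])<40)&(abs(L[...,1])<100)
    p=L[m];print(n,len(p),p.min(0).round(1),p.max(0).round(1),np.median(p,0).round(1))
    T=W[...,2];k,l,s_,c=cv2.connectedComponentsWithStats(((T>.06)&(T<.08)).astype(np.uint8))
    x,y=(272,252) if n=='top' else (235,255)
    i=max([i for i in range(1,k) if s_[i,0]<x<s_[i,0]+s_[i,2] and s_[i,1]<y<s_[i,1]+s_[i,3]],key=lambda i:s_[i,4])
    print(cv2.minAreaRect((W[l==i][:,:2]*1000).astype(np.float32)))
    cr=f['image'][205:300,180:340] if n=='top' else f['image'][130:310,130:370]
    cv2.imwrite(f'pics/{n}4.png',cv2.resize(cr[:,:,::-1],None,fx=3,fy=3,interpolation=cv2.INTER_CUBIC))
E
```

```text
shut True 14.72 [-0.3 39.4 90.6] [0.8 0.4 0.4]
away None 17.46 [   0.  -247.3  249.7] [-0.6  0.5  0.2]
top 85 [-24.1  51.   84.7] [24.9 59.  93.1] [ 0.1 55.  89.2]
((562.696533203125, 113.38822174072266), (110.1296157836914, 222.18707275390625), 12.087190628051758)
side 143 [-26.1  48.3  84. ] [24.1 59.2 93.9] [-2.8 51.9 90. ]
((561.3606567382812, 113.07289123535156), (112.25408172607422, 225.458251953125), 12.190425872802734)
```

View pics/side4.png

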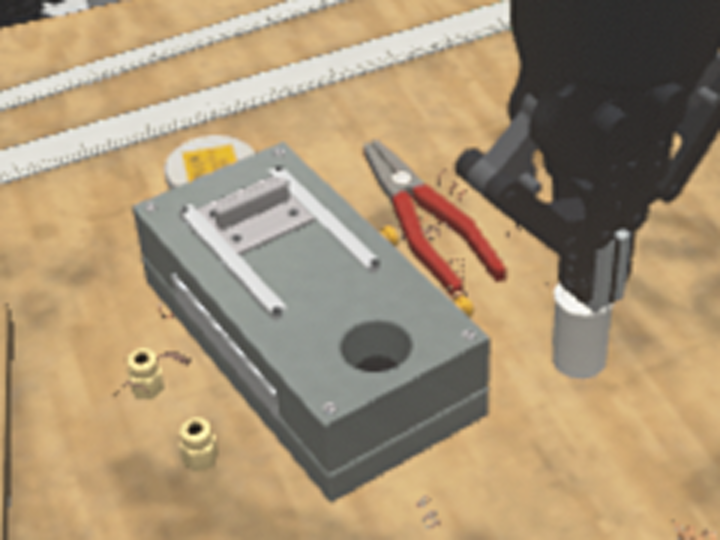

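View pics/top4.png

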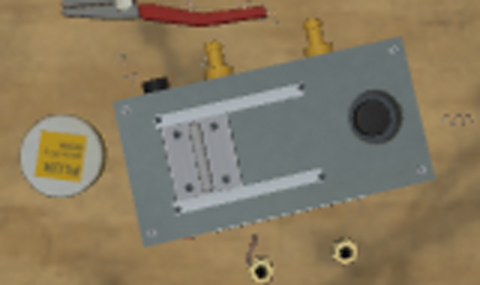

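The shutter is shut, with the rib at y=55.0 mm in the top view. The box and loose items haven't moved. The gripper only overlaps the capacitor in the side picture; it's 0.25 m up.

```bash
python3 -c "
from plant import robot
robot.sleep(.3);print(robot.sense()['wrist_force']);robot.close_job()"
```

```text
[-0.7910601   0.17152223 -0.3766613 ]
the job is handed in; nothing more can be done
```

The reset key is pressed home and the shutter is back over the well. I handed the job in at about 18 s of the 43 s allowed; no verdict is reported.

**What I did:** with the gripper closed, I pushed the shutter rib to its end stop. I then pressed the reset key twice, pushed the shutter back to its stop, and moved the arm away.

**Last checks:**
- **Reset key:** the fingertip stopped at 40.1 mm above the bench and the camera put the key top at 39.8 mm. Fully home is 40 mm.
- **Shutter:** the rib was at y = 55.0 mm in the top view, which is fully shut. The side view's median was 51.9 mm. It read about 3 mm lower than the top view before the push as well, because it mostly sees the rib's side face, so I relied on the top view.
- **Control:** it moved less than 0.5 mm.
- **Loose things:** none of those in view in the last pictures had visibly moved. That was by eye only, and the gripper partly hid the capacitor.
- **Test key:** I never touched it, and did not measure it separately.

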